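# Take the blade off the drying fan for washing

### The arm

A 7-joint arm with a two-finger parallel gripper is mounted at the origin on the work surface. World frame = base frame: x ahead of the robot, y to its left, z up, the work surface at z = 0. Lengths are in m, angles in rad, forces in N, time in s.
With the tool pointing down it reaches from about 0.35 to 0.9 m from the base axis. Payload 8.1 kg.
Tool frame: the origin (TCP) lies at the centre of the arm's flange, where the gripper is bolted on; the fingertips stand 178 mm ahead of it and the grasp point (between the pads) lies 159 mm ahead of it; z points along the fingers, y is the line along which they close (so a half turn about z gives the same grasp; the last joint's range is limited). The gripper opens to 92 mm and grips with 3 to 60 N. Pads are 19 mm wide; open, the fingers measure 130 mm over their backs; the gripper's body (75 mm by 190 mm) begins 47 mm behind the grasp point.
Start: joints at [-1.234, 0.434, 0.025, 1.573, -0.012, 1.134, -0.075], TCP at [0.266, 0.566, 0.405] pointing down, gripper open.
Joint ranges: [-2.62, 2.62], [-0.44, 2.09], [-1.27, 1.32], [0.08, 2.57], [-1.32, 4.46], [0.12, 2], [-2.74, 2.74]. Speed limits (rad/s): [2.22, 2.22, 3.01, 3.01, 3.14, 3.14, 3.14].

### API

Orientations are given as a rotation vector (axis times angle).
In Python, from cell import arm gives the robot as it stands. The module is installed in compiled form; this text tells all that it offers.
- The arm moves only by the shell command python3 -m inch 'ROWS' [FORCE]. ROWS is text: rows parted by semicolons, each of 5 numbers parted by spaces: the shift along the tool's x, y, z in m, then the turn about the tool's z in rad, then the finger opening in m, from 0 to 0.0918. In form: x y z roll fingers; .... A call has 1 to 5 rows; each row is the pose to reach, as a shift and turn from the pose commanded when the call began, along the tool's axes at that moment; what a row does not reach only later rows make up. A row lasts 1/10 s, in which the tool goes at most 50 mm and 8.59 degrees, less where a joint would pass 70% of its speed; a pose out of reach is approached as far as the arm can. A call with a gripper value outside its range is refused whole. The fingers move at their own pace and stop on an object; FORCE is the grip in N (left out, the last holds). Time passes only in rows, so rows that repeat a pose let the fingers close. It gives the time, the measured TCP pose, the force, the opening and the grip force at its end, in the units of the state.
- arm.observe(): the state, without advancing time (a new reading comes with each control period).
- arm.get_image(name): name is "scene" or "side" or "wrist"; returns the picture (384x512x3 uint8, red, green, blue); there is no depth.
- arm.get_calibration(name): a dict with "intrinsics" (3x3 intrinsics, pixels), "pose" (4x4, takes a point from camera to world coordinates). Camera axes: x right, y up, looking along -z (the intrinsics and any distortion apply to the point x, -y, -z); pixel columns grow to the right and rows downward; lengths in m; the calibration is good to about 2 mm. A picture is of the moment at which its call begins: read the wrist's pose just before it. get_calibration takes no time and is no camera call; for the wrist camera it gives the pose at the moment of the call.
- arm.sign_off(): hands the job in; it is judged then, once.
Trained networks look in the newest picture that a camera, given by its name, has taken for a name from the list of things; names that differ only in an ending like _2 or _b are one class to them, and where a whole thing is asked for, a point or a joint stands for the part that bears it (a point fixed in the world has none). Each returns a list of dicts, best first, with "conf" (0 to 1); they miss things now and then, are a little off and sometimes report something else, mostly with a low value. They report only what shows in the picture. A call takes as long as a camera call. They do not tell look-alikes from the thing itself.
- arm.look_for(camera, query): "point" ([row, column] in pixels, amid what is visible of it).
- arm.silhouettes(camera, query): "region" (384x512 bool, what is visible of it) and "point" ([row, column] in pixels, amid what is visible of it).
- arm.place_of(camera, query): "point" ([row, column] in pixels: a listed point, or the origin of a listed thing).
The state is a dict: "clock": time; "joints": joint angles; "dq": joint speeds; "joint_efforts": joint torques, N m; "position": TCP position; "ee_rot": TCP orientation; "force": force on the tool from outside, world axes, zero at the start; "ft_torque": the same for the moment, N m; "width": opening from 0.0 (shut) to 1.0 (fully open); "gripper_force": force on a finger pad.
Only numpy, scipy, OpenCV 4.12 (cv2) and the standard library are available. Lean on these libraries where they do the work, as an engineer would, in place of code of your own. Each camera call takes 0.05 s, during which the arm holds its last target. There are 200 camera calls.

### The job

The drying fan's blade is due for a wash. Its black cap has a left-hand thread: unscrew it clockwise until its engraved line meets the line on the hub, lift it off and stand it bar up in the small metal tray, then lift the blade off the shaft and lay it flat, hub up, in the square washing tray. Set both down rather than dropping them, and leave the paint jars and brushes where they are.

Things in the scene. Friction and masses are not known exactly. Their poses are not given: they have to be found in the camera images.
- fan: White table fan, fixed, facing straight up with its front guard off, so cap and blade are reached from above. Round shroud 224 mm across, rim 112 mm above the table; two yoke arms stand out to 135 mm from the axis along its own +-x. Origin: on the fan's axis at table height, z up. The blade's hub sits on a seat at z = 90 mm. Its +x points to the line engraved on the hub while the blade is mounted.
- shaft_end (a point): Top of the fan's steel shaft, on the axis, 160 mm above the table. The shaft does not turn. Its last 20 mm, inside the cap, carry a coarse two-start left-hand thread, 27 mm across, lead 18 mm. Below it the blade's hub sits over the shaft (28 mm across) and a cross pin.
- cap: Black plastic cap that holds the blade, 58 mm across, 51 mm tall, 45 g: a ribbed round skirt 27 mm tall and on it a finger bar 54 mm long (cap's x), 16 mm wide (y) and 24 mm high. Origin: centre of the skirt's underside, z up; at the start it is screwed down on the hub, 140 mm above the table. Clockwise seen from above unscrews it; counterclockwise only tightens it.
- cap_line (a point): The engraved line, on the cap's +x side where it crosses the edge of the skirt's top, 28 mm out, 27 mm up; it runs along the bar's top, down its end and down the skirt. At the start it stands 144 to 168 degrees counterclockwise of the hub's line. Where it meets the hub's line (cap's x along fan's x) the thread has let go and the cap lifts straight off; before, the thread holds it down.
- cap_bar (a point): Middle of the finger bar, on the cap's axis, 39 mm above its underside. As the cap is turned clockwise it climbs 18 mm per turn (with up to 30 degrees of play before it must climb), so it is 6 to 9 mm up when the lines meet. Let go on the way, it stays on the thread.
- blade: Grey plastic fan blade, 194 mm across, 50 mm tall, 160 g: five vanes between z = 3 and 23 mm round a hub. Origin: centre of the hub's underside, z up along the axis; mounted, 90 mm above the table. With the cap off it lifts straight up and is clear of shaft and cap thread after 75 mm. Set down, it stands flat on its hub.
- hub_line (a point): The line engraved on the upper face of the hub's collar, 33 mm out along the blade's x, 22 mm above its underside, and up the hub's side.
- hub_grip (a point): On the axis of the blade's hub, 40 mm above its underside. The hub is a round neck 56 mm across with a 31 mm bore, bare above the collar (74 mm across) and vanes from z = 23 to 50 mm: grip it here once the cap is off.
- parts_tray: shallow aluminium tray, fixed, 130 mm (its x) by 95 mm (its y), walls 3 mm thick and 22 mm high, floor 3 mm thick. Origin: centre of its underside.
- wash_tray: square grey plastic washing tray, fixed, empty, 260 x 260 mm, walls 5 mm thick and 50 mm high, floor 5 mm thick. Origin: centre of its underside.
- jar_orange: squat paint jar, 90 mm across, 125 mm tall, orange; bystander, leave it alone. Origin: centre of its underside.
- jar_yellow: squat paint jar, 90 mm across, 125 mm tall, yellow; bystander, leave it alone. Origin: centre of its underside.
- jar_brown: squat paint jar, 90 mm across, 125 mm tall, dark brown with a white lid; bystander, leave it alone. Origin: centre of its underside.
- brush_pot: pot of brushes, 94 mm across, about 200 mm tall with its brushes, which spread to 125 mm; bystander, leave it alone. Origin: centre of its underside.
Things that resemble listed ones, but are neither listed nor needed, are in the scene too. Several things have the shape of the cap; the one meant has the colours described above.

How it is judged:
On the way, in this order (a step that is already met when the one before it is completed fails the run):
1. the cap, still on the shaft, has been turned clockwise until its engraved line stands at the hub's line (within about 24 degrees) and has climbed 3 to 16 mm (x of cap_line in the frame of fan above 0.0235 m and y of cap_line in the frame of fan between -0.0115 and 0.0115 m and horizontal distance between cap and fan below 0.005 m and z of cap in the frame of fan between 0.143 and 0.156 m), for 0.1 s.
2. the cap stands in the small metal tray, bar up, let go, with the blade still on the fan (x of cap in the frame of parts_tray between -0.04 and 0.04 m and y of cap in the frame of parts_tray between -0.024 and 0.024 m and z of cap in the frame of parts_tray below 0.008 m and angle between cap's own z axis and vertical below 0.15 rad and linear speed of cap below 0.02 m/s and angular speed of cap below 0.2 rad/s and contact force between the fingers and cap below 0.05 N and distance between blade and fan below 0.1 m), for 0.2 s.
At the end, for the whole second after the job is handed in: The cap stands bar up (within 8 degrees) in the small metal tray, centre within 40 x 24 mm of the tray's centre; the blade lies flat, hub up (within 7 degrees), on the washing tray's floor, centre within 45 mm of its middle along either side; both let go and at rest (x of cap in the frame of parts_tray between -0.04 and 0.04 m and y of cap in the frame of parts_tray between -0.024 and 0.024 m and z of cap in the frame of parts_tray below 0.008 m and angle between cap's own z axis and vertical below 0.15 rad and x of blade in the frame of wash_tray between -0.045 and 0.045 m and y of blade in the frame of wash_tray between -0.045 and 0.045 m and z of blade in the frame of wash_tray below 0.012 m and angle between blade's own z axis and vertical below 0.12 rad and linear speed of each of cap, blade below 0.02 m/s and angular speed of each of cap, blade below 0.2 rad/s and contact force between the fingers and cap below 0.05 N and contact force between the fingers and blade below 0.05 N); the robot touches nothing.
It fails at once if the cap is dropped or thrown (faster than 0.7 m/s while no finger holds it) (contact force between the fingers and cap below 0.05 N and linear speed of cap above 0.7 m/s).
It fails at once if the blade is dropped or thrown (faster than 0.7 m/s while no finger holds it) (contact force between the fingers and blade below 0.05 N and linear speed of blade above 0.7 m/s).
It fails at once if a paint jar or the brush pot is moved more than 30 mm (distance of any of jar_orange, jar_yellow, jar_brown, brush_pot from where it was at the start of the episode above 0.03 m).
It also fails if it takes over 67 s, if anything falls off the work surface, if the arm or the gripper's body presses on something with over 40 N, if the wrist force passes 120 N, or if a joint passes its speed limit or range.

## Working session

There is one attempt and no reset: what is moved stays moved. The work goes in short steps, Python scripts to look and compute and a shell command to move; the robot and the scene stay as the last step left them, time stands still between calls to the robot, and variables do not carry over. Pictures are saved under pics/ and viewed, at most 10 in all, crops included, and the job is handed in when it is done.

```bash
mkdir -p pics; cat > h.py <<'E'
import numpy as np, cv2
from cell import arm
from scipy.spatial.transform import Rotation as R
def save(cam,name):
    im=arm.get_image(cam); cv2.imwrite(f'pics/{name}.png',im[:,:,::-1]); return im
def ray(cam,p):
    c=arm.get_calibration(cam);K=np.array(c['intrinsics']);T=np.array(c['pose'])
    d=np.linalg.inv(K)@[p[1],p[0],1]; d=T[:3,:3]@(d*[1,-1,-1]); return T[:3,3],d
def atz(cam,p,z):
    o,d=ray(cam,p); return (o+d*(z-o[2])/d[2])
def tri(obs):
    A=np.zeros((3,3));b=np.zeros(3)
    for cam,p in obs:
        o,d=ray(cam,p);d=d/np.linalg.norm(d);M=np.eye(3)-np.outer(d,d);A+=M;b+=M@o
    return np.linalg.solve(A,b)
def proj(cam,X):
    c=arm.get_calibration(cam);K=np.array(c['intrinsics']);T=np.array(c['pose'])
    q=T[:3,:3].T@(np.array(X)-T[:3,3]);q=K@(q*[1,-1,-1]);return q[[1,0]]/q[2]
def totool(target,roll=None):
    """shift in tool axes to bring grasp point to target"""
    s=arm.observe();r=R.from_rotvec(s['ee_rot']).as_matrix()
    g=np.array(s['position'])+r[:,2]*.159
    return r.T@(np.array(target)-g)
E
python3 - <<'E'
from h import *
np.set_printoptions(precision=3,suppress=True)
a=save('scene','scene');b=save('side','side');w=save('wrist','wrist')
cv2.imwrite('pics/all.png',cv2.resize(np.hstack([a,b])[:,:,::-1],None,fx=.78,fy=.78))
Z=dict(fan=0,shaft_end=.16,cap=.14,cap_line=.167,cap_bar=.179,blade=.09,hub_line=.112,parts_tray=0,wash_tray=0,jar_orange=0,jar_yellow=0,jar_brown=0,brush_pot=0)
for cam in('scene','side'):
  for q,z in Z.items():
    for d in arm.place_of(cam,q)[:4]:
        print(cam,q,round(d['conf'],2),np.round(d['point']),atz(cam,d['point'],z)[:2])
s=arm.observe();print(s['clock'],s['position'],R.from_rotvec(s['ee_rot']).as_matrix())
E
```

```text
scene fan 0.69 [274. 101.] [ 0.484 -0.513]
scene shaft_end 0.79 [122. 302.] [0.475 0.254]
scene cap 0.77 [203. 280.] [0.671 0.016]
scene cap 0.76 [123. 302.] [0.467 0.261]
scene cap_line 0.84 [112. 299.] [0.442 0.268]
scene cap_line 0.59 [203. 289.] [0.699 0.027]
scene cap_bar 0.74 [201. 280.] [0.685 0.005]
scene cap_bar 0.66 [118. 305.] [0.48 0.26]
scene blade 0.8 [134. 303.] [0.474 0.264]
scene hub_line 0.78 [141. 312.] [0.528 0.258]
scene hub_line 0.49 [112. 345.] [0.498 0.43 ]
scene parts_tray 0.8 [190. 236.] [ 0.476 -0.014]
scene wash_tray 0.67 [238. 187.] [ 0.534 -0.243]
scene wash_tray 0.65 [190. 235.] [ 0.474 -0.02 ]
scene jar_orange 0.66 [273. 101.] [ 0.481 -0.512]
scene jar_yellow 0.61 [113. 345.] [0.432 0.51 ]
scene jar_brown 0.75 [234. 320.] [0.771 0.103]
scene jar_brown 0.53 [134. 302.] [0.416 0.314]
scene jar_brown 0.21 [122. 302.] [0.374 0.351]
scene brush_pot 0.58 [279. 259.] [ 0.778 -0.14 ]
scene brush_pot 0.51 [122. 303.] [0.374 0.352]
side fan 0.77 [190. 212.] [0.484 0.266]
side shaft_end 0.76 [153. 206.] [0.474 0.264]
side cap 0.85 [160. 208.] [0.481 0.249]
side c
[... 310 characters left out ...]
ide cap_bar 0.43 [190. 209.] [0.456 0.007]
side blade 0.82 [171. 206.] [0.47  0.261]
side blade 0.55 [292. 255.] [ 0.525 -0.335]
side hub_line 0.7 [163. 223.] [0.533 0.261]
side parts_tray 0.92 [238. 217.] [ 0.466 -0.01 ]
side parts_tray 0.58 [174. 209.] [0.486 0.375]
side parts_tray 0.55 [252. 322.] [ 0.774 -0.146]
side wash_tray 0.86 [291. 254.] [ 0.539 -0.254]
side jar_orange 0.7 [380. 250.] [ 0.475 -0.517]
side jar_yellow 0.88 [155. 194.] [0.442 0.536]
side jar_yellow 0.36 [252. 322.] [ 0.775 -0.147]
side jar_brown 0.6 [205. 300.] [0.777 0.099]
side brush_pot 0.63 [253. 324.] [ 0.779 -0.149]
1.45 [0.266 0.566 0.405] [[-0.905  0.426  0.   ]
 [ 0.426  0.905  0.   ]
 [-0.     0.    -1.   ]]
```

View pics/all.png

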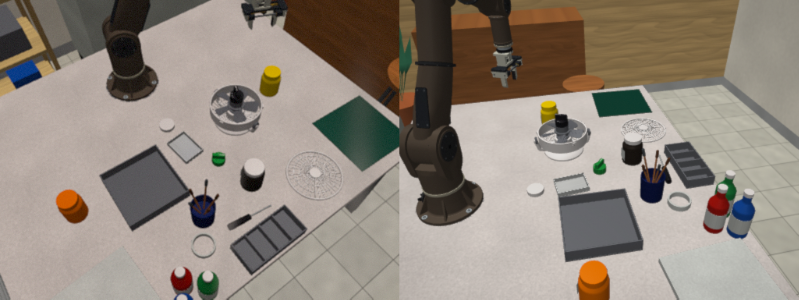

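Cap look-alikes: the black cap on the fan (scene ≈[118,303]), the green cap on the table (≈[203,280]) and the white lid (≈[160,213]). I choose the black one on the fan. Next I go above it and check it close up.

```bash
python3 - <<'E'
from h import *
np.set_printoptions(precision=3,suppress=True)
print(totool([.474,.262,.33]))
E
```

```text
[-0.317 -0.186 -0.084]
```

```bash
python3 -m inch '-0.04 -0.02 -0.01 0 0.09; -0.08 -0.05 -0.03 0 0.09; -0.12 -0.07 -0.05 0 0.09; -0.16 -0.09 -0.07 0 0.09; -0.2 -0.12 -0.084 0 0.09'; python3 -m inch '-0.04 -0.02 0 0 0.09; -0.08 -0.04 0 0 0.09; -0.117 -0.066 0 0 0.09;-0.117 -0.066 0 0 0.09;-0.117 -0.066 0 0 0.09'
python3 - <<'E'
from h import *
np.set_printoptions(precision=3,suppress=True)
s=arm.observe();print(s['clock'],s['position'],s['joints'],s['force'])
r=R.from_rotvec(s['ee_rot']).as_matrix();print(r[:,1])
save('wrist','w1')
for q,z in dict(shaft_end=.16,cap=.14,cap_line=.167,cap_bar=.179,blade=.09,hub_line=.112,fan=0).items():
    for d in arm.place_of('wrist',q)[:3]:
        print(q,round(d['conf'],2),np.round(d['point']),atz('wrist',d['point'],z)[:2])
E
```

```text
clock: 1.95
position: [0.3956, 0.3736, 0.4893]
ee_rot: [0.685, 3.065, 0.003]
force: [0.9, 0.3, -0.3]
width: 0.978
gripper_force: 0.0
clock: 2.45
position: [0.4725, 0.2643, 0.4879]
ee_rot: [0.69, 3.065, 0.0]
force: [-0.5, 0.9, 0.3]
width: 0.98
gripper_force: 0.0
2.45 [0.473 0.264 0.488] [-0.747  0.235  0.175  1.66  -0.043  1.25   0.565] [-0.45   0.911  0.323]
[0.428 0.904 0.   ]
cap 0.71 [178. 238.] [0.478 0.255]
cap_line 0.73 [298. 182.] [0.561 0.152]
cap_line 0.59 [151. 239.] [0.449 0.269]
cap_bar 0.67 [292. 156.] [0.539 0.137]
```

View pics/w1.png

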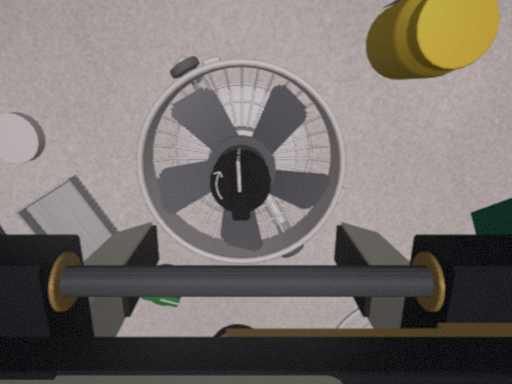

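The picture shows the black cap at about [178,240]. Its white line runs from [190,240] to [150,238], and the yoke arms are near [68,185] and [250,290]. Now a close crop.

```bash
python3 - <<'E'
from h import *
np.set_printoptions(precision=3,suppress=True)
im=cv2.imread('pics/w1.png')
cv2.imwrite('pics/c1.png',cv2.resize(im[130:260,160:320],None,fx=4,fy=4,interpolation=cv2.INTER_CUBIC))
print('yoke',atz('wrist',[68,185],.112),atz('wrist',[250,291],.112))
# shroud circle at z=.112
print('rim centre',atz('wrist',[161,241],.112), 'L/R',atz('wrist',[161,138],.112),atz('wrist',[161,344],.112))
print('line ends',atz('wrist',[149,238],.191),atz('wrist',[190,240],.191))
E
```

```text
yoke [0.361 0.25  0.112] [0.588 0.268 0.112]
rim centre [0.469 0.26  0.112] L/R [0.422 0.161 0.112] [0.515 0.36  0.112]
line ends [0.444 0.271 0.191] [0.477 0.257 0.191]
```

View pics/c1.png

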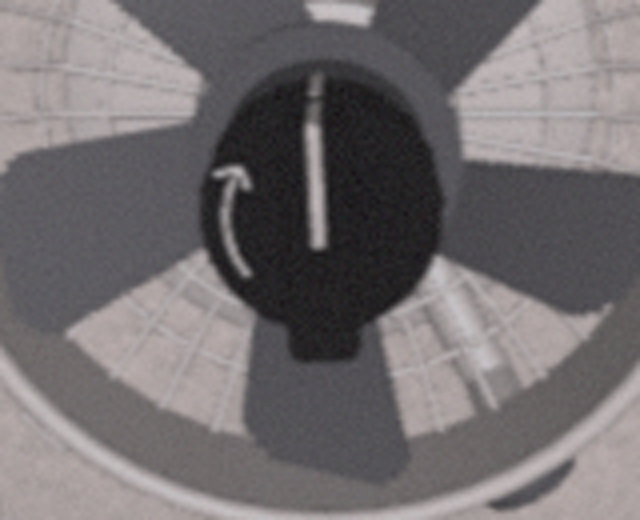

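The black cap is confirmed, bar along ~157°. The yoke gives fan x ≈ 4.5°, so about 152° of turning is needed. I descend and grip the bar.

```bash
python3 -m inch '-0.0045 -0.0035 0.03 -0.04 0.09; -0.0045 -0.0035 0.07 -0.04 0.09; -0.0045 -0.0035 0.11 -0.04 0.09; -0.0045 -0.0035 0.13 -0.04 0.06; -0.0045 -0.0035 0.139 -0.04 0.05' 25
python3 -m inch '0 0 0 0 0.03; 0 0 0 0 0.01; 0 0 0 0 0.01; 0 0 0 0 0.01; 0 0 0 0 0.01' 25
python3 - <<'E'
from h import *
np.set_printoptions(precision=3,suppress=True)
s=arm.observe();print(s['force'],s['ft_torque'],s['width']*.0918,s['position'],s['joints'])
print(totool([.475,.259,.189]))
E
```

```text
clock: 3.35
position: [0.4739, 0.2602, 0.3466]
ee_rot: [-0.623, -3.077, 0.004]
force: [-0.2, 0.3, -0.2]
width: 0.857
gripper_force: 0.0
clock: 3.85
position: [0.4748, 0.2604, 0.3495]
ee_rot: [0.624, 3.078, 0.002]
force: [0.5, 0.6, 1.1]
width: 0.418
gripper_force: 0.0
[0.478 0.597 1.149] [0.009 0.044 0.01 ] 0.0383527060695733 [0.475 0.26  0.349] [-0.718  0.353  0.154  1.859 -0.066  0.933  0.638]
[-0.001 -0.001  0.001]
```

```bash
python3 -m inch '0 0 0 0 0.01; 0 0 0 0 0.01; 0 0 0 0 0.01; 0 0 0 0 0.01' 25
```

```text
clock: 4.25
position: [0.4747, 0.2602, 0.3488]
ee_rot: [-0.624, -3.079, 0.0]
force: [0.1, -0.3, 1.1]
width: 0.174
gripper_force: 24.8
```

```bash
python3 -m inch '0 0 0 0.14 0.01; 0 0 0 0.28 0.01; 0 0 -0.0005 0.42 0.01; 0 0 -0.001 0.56 0.01; 0 0 -0.0014 0.7 0.01' 30; python3 -m inch '0 0 -0.0004 0.14 0.01; 0 0 -0.0008 0.28 0.01; 0 0 -0.0012 0.42 0.01; 0 0 -0.0016 0.56 0.01; 0 0 -0.002 0.7 0.01'
python3 - <<'E'
from h import *
s=arm.observe();print(s['force'],s['ft_torque'],s['joints'])
print(R.from_rotvec(s['ee_rot']).as_matrix()[:,1])
E
```

```text
clock: 4.75
position: [0.4751, 0.2605, 0.3505]
ee_rot: [1.649, 2.673, 0.002]
force: [1.5, 0.2, 1.1]
width: 0.173
gripper_force: 29.8
clock: 5.25
position: [0.4764, 0.2608, 0.3532]
ee_rot: [2.465, 1.945, 0.009]
force: [8.6, 1.8, -2.7]
width: 0.174
gripper_force: 30.0
[ 8.61360069  1.78906788 -2.72748105] [ 0.46791271 -2.14879205  0.12658864] [-0.96132094  0.36967686  0.48186398  1.87247281 -0.20740895  0.94260118
 -0.6203074 ]
[ 0.9725623  -0.23258884  0.00500024]
```

```bash
python3 -m inch '0 0.002 -0.0004 0.12 0.01; 0 0.002 -0.0008 0.26 0.01; 0 0.002 -0.0012 0.4 0.01; 0 0.002 -0.0016 0.54 0.01' 
python3 - <<'E'
from h import *
s=arm.observe();print(s['force'],s['ft_torque'],s['joints'])
r=R.from_rotvec(s['ee_rot']).as_matrix();print(r)
E
```

```text
clock: 5.65
position: [0.4788, 0.2601, 0.3547]
ee_rot: [2.895, 1.217, 0.011]
force: [11.5, 0.3, -5.3]
width: 0.173
gripper_force: 30.0
[11.49787228  0.27828056 -5.2950869 ] [ 0.04161521 -2.75280781  0.146877  ] [-1.05392728  0.38944587  0.61816719  1.87408429 -0.27068145  0.9552939
 -1.08974347]
[[ 0.69972621  0.7143776   0.00691965]
 [ 0.71438629 -0.69974981  0.00155892]
 [ 0.00595568  0.00385249 -0.99997484]]
```

```bash
python3 -m inch '0.002 0.002 0.0005 0.12 0.01; 0.002 0.002 0.0003 0.26 0.01; 0.002 0.002 0 0.4 0.01' 
python3 - <<'E'
from h import *
s=arm.observe();print(s['force'],s['ft_torque'],s['joints'])
r=R.from_rotvec(s['ee_rot']).as_matrix();print(r)
E
```

```text
clock: 5.95
position: [0.481, 0.2586, 0.3547]
ee_rot: [3.079, 0.616, 0.006]
force: [5.4, -4.5, 2.6]
width: 0.168
gripper_force: 30.0
[ 5.39018362 -4.53695371  2.57561685] [-1.44372787 -1.27665466  0.17505047] [-1.11949894  0.4134615   0.72373633  1.87458548 -0.32528471  0.97140922
 -1.42807384]
[[ 9.23094889e-01  3.84553196e-01  3.82951855e-03]
 [ 3.84558407e-01 -9.23100394e-01 -7.03366461e-04]
 [ 3.26454826e-03  2.12194754e-03 -9.99992420e-01]]
```

```bash
python3 -m inch '0.0005 0.0015 -0.0003 0.12 0.01; 0.0005 0.0015 -0.0006 0.24 0.01; 0.0005 0.0015 -0.0008 0.34 0.01; 0.0005 0.0015 -0.0008 0.34 0.01' 
python3 - <<'E'
from h import *
s=arm.observe();print(s['force'],s['ft_torque'],s['joints'])
r=R.from_rotvec(s['ee_rot']).as_matrix();print(r)
a=save('scene','s2');b=save('side','d2');w=save('wrist','w2')
for c in('scene','side','wrist'):
  for q in('cap_line','cap_bar','hub_line','shaft_end'):
    for d in arm.place_of(c,q)[:2]: print(c,q,d['conf'],d['point'])
i=lambda a,r,c,h=50,w=66:cv2.resize(a[r-h:r+h,c-w:c+w,::-1],(400,300),interpolation=cv2.INTER_CUBIC)
cv2.imwrite('pics/m2.png',np.vstack([np.hstack([i(a,118,303),i(b,155,208)]),np.hstack([i(w,190,256,90,120),i(w,190,256,190,253)])]))
E
```

```text
clock: 6.35
position: [0.4819, 0.2577, 0.3554]
ee_rot: [3.139, 0.09, 0.006]
force: [2.9, -4.1, 5.5]
width: 0.171
gripper_force: 30.0
[ 2.92009116 -4.12151335  5.53423355] [-1.24535227 -0.68497866  0.02126059] [-1.17667622  0.43624334  0.81678256  1.87694846 -0.37535442  0.98614321
 -1.7096104 ]
[[ 9.98364531e-01  5.70433824e-02  3.78363032e-03]
 [ 5.70474955e-02 -9.98370977e-01 -9.88131944e-04]
 [ 3.72110031e-03  1.20236252e-03 -9.99992354e-01]]
scene cap_line 0.8 [201.3, 289.3]
scene cap_line 0.68 [121.2, 308.6]
scene cap_bar 0.55 [118.0, 306.4]
scene cap_bar 0.54 [201.0, 281.7]
scene hub_line 0.7 [137.7, 309.7]
scene hub_line 0.48 [114.3, 346.7]
scene shaft_end 0.69 [122.5, 301.3]
scene shaft_end 0.6 [124.1, 301.4]
side cap_line 0.75 [205.7, 259.6]
side cap_line 0.58 [151.2, 213.2]
side cap_bar 0.71 [151.0, 206.3]
side cap_bar 0.58 [158.5, 210.3]
side hub_line 0.8 [163.7, 221.8]
side hub_line 0.32 [148.8, 204.9]
side shaft_end 0.84 [151.0, 208.4]
wrist cap_line 0.67 [196.0, 246.4]
wrist cap_line 0.59 [10.5, 470.3]
wrist cap_bar 0.74 [257.5, 242.8]
wrist cap_bar 0.67 [31.3, 495.4]
wrist hub_line 0.79 [160.6, 246.8]
wrist hub_line 0.7 [194.4, 245.2]
```

View pics/m2.png

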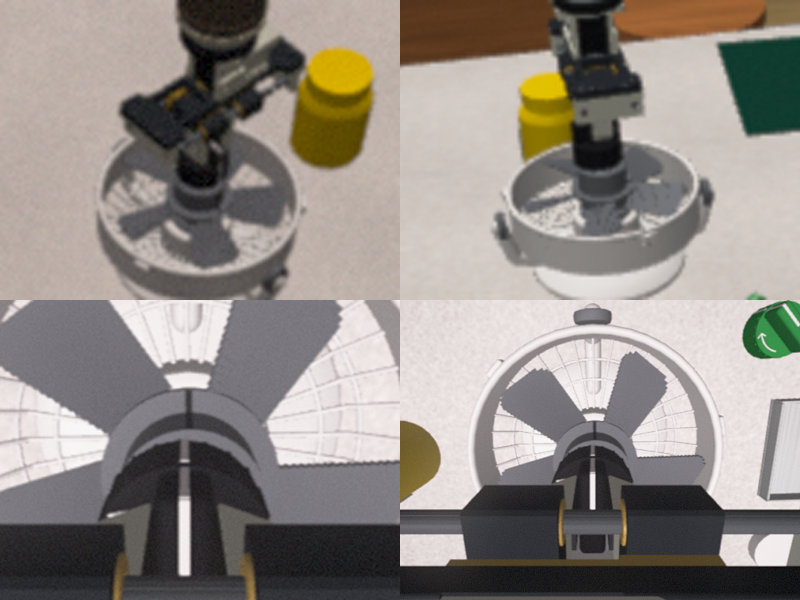

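The wrist view shows the cap's white line (col ≈246, row 196) in line with the hub's dark line (col ≈247, row 160). The lines have met, so I lift the cap.

```bash
python3 -m inch '0 0.001 -0.002 0.02 0.01; 0 0.001 -0.005 0.02 0.01; 0 0.001 -0.01 0.02 0.01; 0 0.001 -0.016 0.02 0.01'; python3 -m inch '0 0 -0.02 0 0.01; 0 0 -0.05 0 0.01; 0 0 -0.08 0 0.01'
python3 - <<'E'
from h import *
np.set_printoptions(precision=3,suppress=True)
s=arm.observe();print(s['force'],s['ft_torque'],s['joints'],s['position'])
a=save('scene','s3');b=save('side','d3')
for q in('cap','parts_tray','wash_tray'):
  for c in('scene','side'):
    for d in arm.silhouettes(c,q)[:3]:
      ct=max(cv2.findContours(d['region'].astype('uint8'),0,2)[0],key=cv2.contourArea)
      box=cv2.boxPoints(cv2.minAreaRect(ct)); ap=cv2.approxPolyDP(ct,.05*cv2.arcLength(ct,True),True)[:,0]
      print(q,c,d['conf'],d['point'])
      if q!='cap': print([atz(c,[v,u],.022 if q[0]=='p' else .05)[:2] for u,v in ap])
E
```

```text
clock: 7.5
position: [0.4806, 0.2576, 0.3706]
ee_rot: [3.141, 0.065, -0.0]
force: [-0.6, -0.6, -1.1]
width: 0.17
gripper_force: 30.0
clock: 7.8
position: [0.4801, 0.2577, 0.4514]
ee_rot: [3.14, 0.066, -0.002]
force: [0.9, 0.4, -0.5]
width: 0.168
gripper_force: 30.0
[ 0.889  0.371 -0.476] [-0.004  0.178 -0.006] [-1.246  0.335  0.885  1.749 -0.277  1.191 -1.812] [0.48  0.258 0.451]
cap scene 0.72 [103.1, 307.9]
cap scene 0.59 [202.6, 279.1]
cap side 0.63 [128.4, 201.6]
cap side 0.56 [214.5, 253.7]
parts_tray scene 0.52 [104.2, 307.5]
[array([0.309, 0.454]), array([0.287, 0.452]), array([0.313, 0.416]), array([0.273, 0.405]), array([0.309, 0.376]), array([0.344, 0.415])]
parts_tray side 0.93 [237.1, 220.0]
[array([0.539, 0.027]), array([0.41 , 0.025]), array([ 0.415, -0.082]), array([ 0.536, -0.078])]
wash_tray scene 0.8 [236.4, 182.5]
[array([ 0.417, -0.118]), array([ 0.412, -0.375]), array([ 0.687, -0.385]), array([ 0.693, -0.136])]
wash_tray side 0.95 [291.9, 253.9]
[array([ 0.668, -0.131]), array([ 0.416, -0.122]), array([ 0.407, -0.413]), array([ 0.65 , -0.415])]
```

```bash
python3 -m inch '0 0.035 0 0 0.01; 0 0.075 0 0 0.01; 0 0.115 0 0 0.01; 0 0.155 0 0 0.01; 0 0.195 0 0 0.01'; python3 -m inch '0 0.03 0.02 0 0.01; 0 0.06 0.05 0 0.01; -0.005 0.08 0.08 0 0.01; -0.005 0.08 0.1 0 0.01;-0.005 0.08 0.1 0 0.01'
python3 - <<'E'
from h import *
np.set_printoptions(precision=3,suppress=True)
s=arm.observe();print(s['force'],s['ft_torque'],s['joints'],s['position'])
a=save('scene','s4');b=save('side','d4');w=save('wrist','w4')
print('tri cap',[ [ (c,q,np.round(d['point']),round(d['conf'],2)) for d in arm.place_of(c,q)[:3]] for q in('cap','parts_tray','cap_bar') for c in('scene','side','wrist')])
i=lambda a,r,c,h=50,w=66:cv2.resize(a[r-h:r+h,c-w:c+w,::-1],(400,300),interpolation=cv2.INTER_CUBIC)
cv2.imwrite('pics/m4.png',np.vstack([np.hstack([i(a,185,240),i(b,230,220)]),np.hstack([i(w,190,256,190,253),i(w,190,256,190,253)])]))
E
```

```text
clock: 8.7
position: [0.4882, 0.0613, 0.4499]
ee_rot: [3.141, 0.066, -0.002]
force: [0.4, 0.0, -0.5]
width: 0.17
gripper_force: 30.0
clock: 9.2
position: [0.4856, -0.0178, 0.348]
ee_rot: [3.14, 0.062, -0.009]
force: [-0.7, 0.1, 0.4]
width: 0.176
gripper_force: 30.0
[-0.705  0.067  0.383] [-0.016  0.179  0.036] [-0.762  0.357  0.903  2.024 -0.348  0.926 -1.206] [ 0.486 -0.018  0.348]
tri cap [[('scene', 'cap', array([204., 277.]), 0.8), ('scene', 'cap', array([114., 344.]), 0.64), ('scene', 'cap', array([158., 235.]), 0.63)], [('side', 'cap', array([216., 257.]), 0.51), ('side', 'cap', array([204., 220.]), 0.47)], [('wrist', 'cap', array([ 29., 162.]), 0.97), ('wrist', 'cap', array([231., 246.]), 0.91)], [('scene', 'parts_tray', array([192., 237.]), 0.84)], [('side', 'parts_tray', array([240., 216.]), 0.61)], [('wrist', 'parts_tray', array([176., 242.]), 0.92)], [('scene', 'cap_bar', array([159., 235.]), 0.77), ('scene', 'cap_bar', array([202., 280.]), 0.69), ('scene', 'cap_bar', array([281., 260.]), 0.35)], [('side', 'cap_bar', array([196., 217.]), 0.7), ('side', 'cap_bar', array([207., 254.]), 0.7), ('side', 'cap_bar', array([164., 219.]), 0.57)], [('wrist', 'cap_bar', array([258., 244.]), 0.89), ('wrist', 'cap_bar', array([ 17., 150.]), 0.81)]]
```

View pics/m4.png

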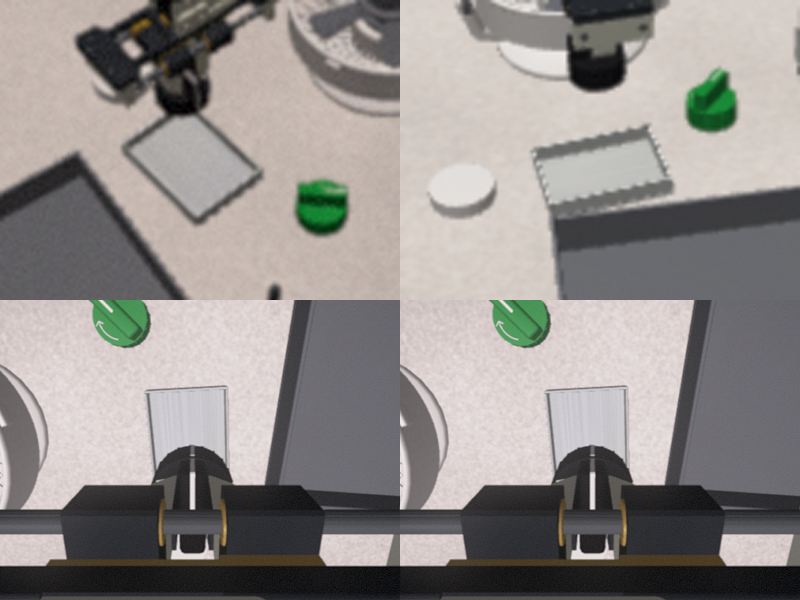

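The wrist picture shows the cap held at about [231,246] and the tray at about [176,242] below it, straight ahead.

```bash
python3 - <<'E'
from h import *
np.set_printoptions(precision=3,suppress=True)
print('tray',atz('wrist',[176,242],0),tri([('scene',[192,237]),('side',[240,216]),('wrist',[176,242])]))
print('tray corners', [atz('wrist',p,.022)[:2] for p in ([112,186],[110,290])])
print('cap',atz('wrist',[231,246],.139),tri([('scene',[158,235]),('side',[204,220]),('wrist',[231,246])]),'bar',tri([('scene',[159,235]),('side',[196,217]),('wrist',[258,244])]))
E
```

```text
tray [ 0.477 -0.014  0.   ] [ 0.471 -0.011 -0.012]
tray corners [array([0.54 , 0.038]), array([ 0.545, -0.054])]
cap [ 0.479 -0.018  0.139] [ 0.479 -0.015  0.152] bar [ 0.478 -0.014  0.171]
```

```bash
python3 -m inch '-0.003 -0.006 0.03 0 0.01; -0.003 -0.006 0.07 0 0.01; -0.003 -0.006 0.1 0 0.01; -0.003 -0.006 0.12 0 0.01; -0.003 -0.006 0.129 0 0.01'; python3 -m inch '0 0 0.001 0 0.01; 0 0 0.003 0 0.01; 0 0 0.005 0 0.01;  0 0 0.005 0 0.01'
```

```text
clock: 10.3
position: [0.4832, -0.0114, 0.2199]
ee_rot: [3.14, 0.065, -0.004]
force: [0.7, -0.3, 0.3]
width: 0.172
gripper_force: 30.0
clock: 10.7
position: [0.484, -0.0113, 0.2171]
ee_rot: [-3.141, -0.066, -0.002]
force: [0.1, 0.1, -0.6]
width: 0.175
gripper_force: 30.0
```

```bash
python3 -m inch '0 0 0.001 0 0.01; 0 0 0.002 0 0.01; 0 0 0.002 0 0.01'
```

```text
clock: 11.0
position: [0.4838, -0.0114, 0.2146]
ee_rot: [-3.141, -0.066, -0.0]
force: [-0.3, 0.1, -1.4]
width: 0.168
gripper_force: 30.0
```

```bash
python3 -m inch '0 0 0.001 0 0.01; 0 0 0.002 0 0.01; 0 0 0.002 0 0.01'
```

```text
clock: 11.3
position: [0.4837, -0.0114, 0.2124]
ee_rot: [-3.141, -0.066, 0.0]
force: [0.1, 0.6, -0.8]
width: 0.174
gripper_force: 30.0
```

```bash
python3 -m inch '0 0 0.001 0 0.01; 0 0 0.0015 0 0.01; 0 0 0.0015 0 0.01'
```

```text
clock: 11.6
position: [0.4838, -0.0116, 0.2119]
ee_rot: [-3.14, -0.065, -0.001]
force: [-4.1, 1.4, 18.5]
width: 0.172
gripper_force: 30.0
```

```bash
python3 -m inch '0 0 -0.0008 0 0.01; 0 0 -0.0008 0 0.05; 0 0 -0.0008 0 0.05; 0 0 -0.0008 0 0.05; 0 0 -0.0008 0 0.05'; python3 -m inch '0 0 0 0 0.09;0 0 -0.02 0 0.09; 0 0 -0.06 0 0.09; 0 0 -0.1 0 0.09; 0 0 -0.14 0 0.09' 
python3 - <<'E'
from h import *
np.set_printoptions(precision=3,suppress=True)
a=save('scene','s5');b=save('side','d5');w=save('wrist','w5')
for q,z in dict(cap=.003,cap_bar=.042,parts_tray=0).items():
  for c in('scene','side','wrist'):
    for d in arm.place_of(c,q)[:2]: print(q,c,np.round(d['point']),round(d['conf'],2),atz(c,d['point'],z))
i=lambda a,r,c,h=50,w=66:cv2.resize(a[r-h:r+h,c-w:c+w,::-1],(400,300),interpolation=cv2.INTER_CUBIC)
cv2.imwrite('pics/m5.png',np.vstack([np.hstack([i(a,185,240),i(b,230,220)]),np.hstack([i(w,190,256,190,253),i(a,130,303,60,80)])]))
s=arm.observe();print(s['position'],s['joints'])
E
```

```text
clock: 12.1
position: [0.4838, -0.0114, 0.2117]
ee_rot: [3.141, 0.066, -0.0]
force: [-0.3, -0.1, -1.0]
width: 0.473
gripper_force: 0.0
clock: 12.6
position: [0.4835, -0.0117, 0.3531]
ee_rot: [3.14, 0.065, -0.001]
force: [0.8, 1.0, -0.4]
width: 0.906
gripper_force: 0.0
cap scene [206. 280.] 0.85 [0.613 0.063 0.003]
cap scene [190. 238.] 0.72 [ 0.48  -0.012  0.003]
cap side [239. 220.] 0.77 [ 0.473 -0.017  0.003]
cap wrist [ 30. 172.] 0.62 [0.604 0.059 0.003]
cap wrist [175. 244.] 0.57 [ 0.474 -0.01   0.003]
cap_bar scene [201. 278.] 0.85 [0.615 0.055 0.042]
cap_bar scene [271.  99.] 0.69 [ 0.497 -0.511  0.042]
cap_bar side [229. 219.] 0.78 [ 0.474 -0.014  0.042]
cap_bar side [208. 254.] 0.53 [0.604 0.066 0.042]
cap_bar wrist [184. 244.] 0.72 [ 0.476 -0.011  0.042]
cap_bar wrist [ 21. 160.] 0.7 [0.605 0.059 0.042]
parts_tray scene [190. 237.] 0.87 [ 0.477 -0.013  0.   ]
parts_tray side [240. 220.] 0.96 [ 0.474 -0.019  0.   ]
[ 0.484 -0.011  0.351] [-0.791  0.35   0.92   2.027 -0.347  0.928 -1.217]
```

View pics/m5.png

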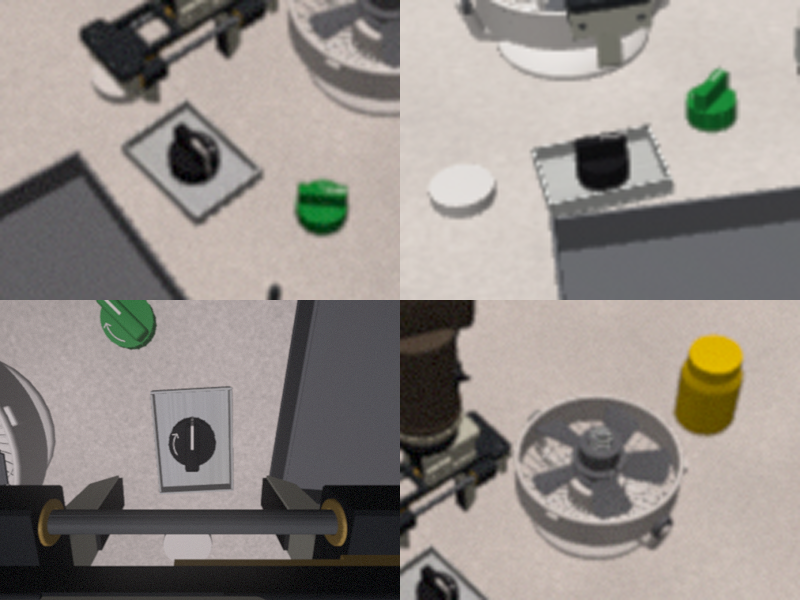

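The cap stands bar up in the tray (wrist ≈[175,244]) and the blade is bare on the fan. Its position puts the fan axis at about (0.4735, 0.258). Next is the hub.

```bash
python3 -m inch '0 -0.035 -0.03 0 0.0918; 0 -0.075 -0.05 0 0.0918; 0 -0.115 -0.05 0 0.0918; 0 -0.155 -0.05 0 0.0918; 0 -0.19 -0.05 0 0.0918'; python3 -m inch '0 -0.03 0 0 0.0918; 0 -0.06 0 0 0.0918; 0 -0.08 0 0 0.0918; 0 -0.08 0 0 0.0918; 0 -0.08 0 0 0.0918'
python3 - <<'E'
from h import *
np.set_printoptions(precision=3,suppress=True)
save('wrist','w6')
s=arm.observe();print(s['position'],s['joints'])
for q,z in dict(shaft_end=.16,hub_grip=.13,blade=.09,fan=0).items():
  for c in('scene','side','wrist'):
    for d in arm.place_of(c,q)[:2]: print(q,c,np.round(d['point']),round(d['conf'],2),atz(c,d['point'],z))
print(totool([.4735,.258,.135]))
E
```

```text
clock: 13.7
position: [0.4754, 0.1806, 0.4018]
ee_rot: [-3.14, -0.067, 0.0]
force: [0.8, 0.9, -0.1]
width: 1.0
gripper_force: 0.0
clock: 14.2
position: [0.4726, 0.2579, 0.4015]
ee_rot: [3.14, 0.065, -0.0]
force: [0.7, -0.1, 0.1]
width: 0.998
gripper_force: 0.0
[0.473 0.257 0.402] [-1.261  0.383  0.907  1.839 -0.339  1.084 -1.758]
shaft_end scene [121. 302.] 0.6 [0.476 0.256 0.16 ]
shaft_end scene [184. 241.] 0.54 [ 0.559 -0.045  0.16 ]
shaft_end side [152. 207.] 0.76 [0.48  0.267 0.16 ]
shaft_end wrist [192. 250.] 0.87 [0.48  0.254 0.16 ]
hub_grip scene [127. 299.] 0.6 [0.47 0.25 0.13]
hub_grip scene [192. 240.] 0.33 [ 0.563 -0.054  0.13 ]
blade scene [137. 305.] 0.81 [0.49  0.261 0.09 ]
blade side [170. 210.] 0.81 [0.485 0.263 0.09 ]
blade wrist [168. 246.] 0.97 [0.481 0.258 0.09 ]
fan scene [158. 299.] 0.65 [0.497 0.236 0.   ]
fan side [190. 208.] 0.95 [0.471 0.27  0.   ]
[0.001 0.    0.108]
```

View pics/w6.png

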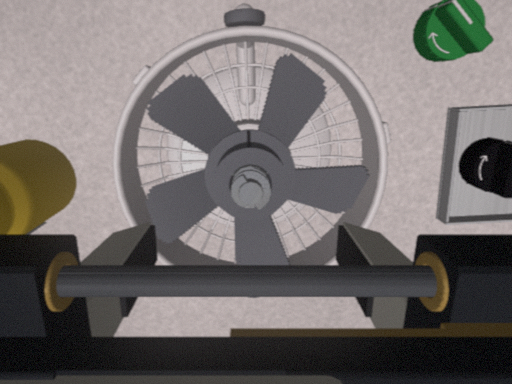

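The wrist view shows the hub and shaft centred near [190,250], a few mm ahead of the tool. I descend onto the neck.

```bash
python3 -m inch '0.0045 0.001 0.03 0 0.0918; 0.0045 0.001 0.06 0 0.0918; 0.0045 0.001 0.09 0 0.0918; 0.0045 0.001 0.107 0 0.0918; 0.0045 0.001 0.107 0 0.08' 20; python3 -m inch '0 0 0 0 0.04; 0 0 0 0 0.04; 0 0 0 0 0.04; 0 0 0 0 0.04; 0 0 0 0 0.04' 30
```

```text
clock: 15.35
position: [0.4762, 0.2573, 0.2928]
ee_rot: [3.138, 0.065, -0.005]
force: [-0.6, -0.7, 0.1]
width: 0.952
gripper_force: 0.0
clock: 15.85
position: [0.4772, 0.2566, 0.2953]
ee_rot: [3.14, 0.064, 0.001]
force: [-0.2, -4.5, 4.5]
width: 0.607
gripper_force: 30.0
```

```bash
python3 -m inch '0 -0.001 -0.003 0 0.04; 0 -0.001 -0.012 0 0.04; 0 -0.001 -0.025 0 0.04; 0 -0.001 -0.045 0 0.04; 0 -0.001 -0.065 0 0.04' 35; python3 -m inch '0 0 -0.03 0 0.04; 0 0 -0.06 0 0.04; 0 0 -0.09 0 0.04; 0 0 -0.1 0 0.04'
python3 - <<'E'
from h import *
np.set_printoptions(precision=3,suppress=True)
s=arm.observe();print(s['position'],s['force'])
save('side','d7');save('scene','s7')
for c in('scene','side'):
  print([(np.round(d['point']),d['conf']) for d in arm.place_of(c,'blade')[:3]])
print(proj('scene',[.478,.257,.25]),proj('side',[.478,.257,.25]))
print(totool([.54,-.25,.3]))
E
```

```text
clock: 16.35
position: [0.4769, 0.2575, 0.3601]
ee_rot: [3.139, 0.064, -0.001]
force: [1.4, -1.1, -3.4]
width: 0.603
gripper_force: 35.0
clock: 16.75
position: [0.4775, 0.2586, 0.4626]
ee_rot: [-3.138, -0.066, -0.005]
force: [0.4, 0.7, -2.3]
width: 0.607
gripper_force: 35.0
[0.478 0.259 0.463] [ 0.395  0.69  -2.323]
[(array([ 98., 309.]), 0.77), (array([279., 261.]), 0.27)]
[(array([129., 201.]), 0.88), (array([114., 204.]), 0.72), (array([379., 251.]), 0.41)]
[101.938 305.039] [130.834 204.792]
[ 0.042  0.511 -0.   ]
```

```bash
python3 -m inch '0.003 0.03 0 0 0.04; 0.006 0.07 0 0 0.04; 0.01 0.11 0 0 0.04; 0.014 0.15 0 0 0.04; 0.018 0.19 0 0 0.04'; python3 -m inch '0.003 0.04 0 0 0.04; 0.006 0.08 0 0 0.04; 0.01 0.12 0 0 0.04; 0.014 0.16 0 0 0.04; 0.018 0.2 0 0 0.04'; python3 -m inch '0.001 0.04 0 0 0.04; 0.002 0.08 0.0 0 0.04; 0.004 0.11 0 0 0.04; 0.006 0.12 0 0 0.04; 0.006 0.12 0 0 0.04'
python3 - <<'E'
from h import *
np.set_printoptions(precision=3,suppress=True)
s=arm.observe();print(s['position'],s['force'],s['joints'])
w=save('wrist','w8');save('side','d8');save('scene','s8')
for c in('scene','side','wrist'):
  for q,z in(('blade',.25),('wash_tray',0)):
    print(c,q,[(np.round(d['point']),round(d['conf'],2),atz(c,d['point'],z)) for d in arm.place_of(c,q)[:2]])
b=cv2.imread('pics/d8.png')
cv2.imwrite('pics/m8.png',np.hstack([cv2.resize(x,None,fx=.78,fy=.78) for x in (w[:,:,::-1],b)]))
E
```

```text
clock: 17.45
position: [0.5023, 0.0682, 0.4583]
ee_rot: [3.14, 0.066, -0.004]
force: [0.8, 0.1, -2.8]
width: 0.603
gripper_force: 35.0
clock: 17.95
position: [0.529, -0.1307, 0.458]
ee_rot: [-3.14, -0.066, 0.004]
force: [1.3, 0.5, -0.9]
width: 0.604
gripper_force: 35.0
clock: 18.45
position: [0.5398, -0.2505, 0.4582]
ee_rot: [3.141, 0.061, -0.004]
force: [1.2, 0.9, -1.5]
width: 0.604
gripper_force: 35.0
[ 0.54  -0.251  0.458] [ 1.215  0.941 -1.453] [-0.292  0.458  0.958  1.62  -0.387  1.27  -0.797]
scene blade [(array([197., 175.]), 0.87, array([ 0.541, -0.242,  0.25 ]))]
scene wash_tray [(array([238., 188.]), 0.94, array([ 0.535, -0.241,  0.   ]))]
side blade [(array([219., 253.]), 0.65, array([ 0.542, -0.243,  0.25 ])), (array([293., 253.]), 0.64, array([ 0.493, -0.48 ,  0.25 ]))]
side wash_tray [(array([292., 252.]), 0.6, array([ 0.531, -0.257,  0.   ]))]
wrist blade [(array([219., 243.]), 0.76, array([ 0.541, -0.247,  0.25 ]))]
wrist wash_tray [(array([149., 245.]), 0.83, array([ 0.539, -0.248,  0.   ]))]
```

View pics/m8.png

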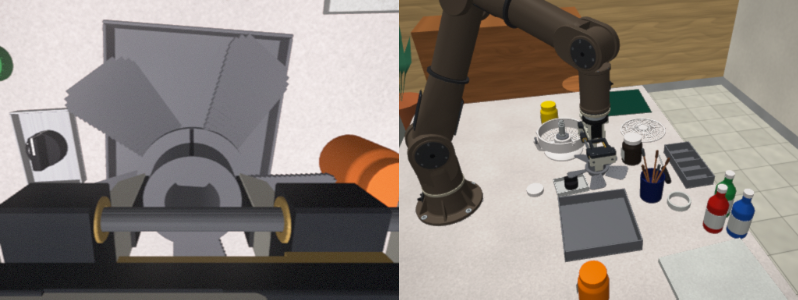

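The blade hangs level over the wash tray: hub at wrist ≈[219,243], tray centre ≈[149,245], within a few mm. I lower it.

```bash
python3 -m inch '-0.003 0 0.04 0 0.04; -0.003 0 0.08 0 0.04; -0.003 0 0.12 0 0.04; -0.003 0 0.16 0 0.04; -0.003 0 0.19 0 0.04'; python3 -m inch '0 0 0.02 0 0.04; 0 0 0.035 0 0.04; 0 0 0.045 0 0.04; 0 0 0.05 0 0.04; 0 0 0.05 0 0.04'; python3 -m inch '0 0 0.002 0 0.04; 0 0 0.004 0 0.04; 0 0 0.004 0 0.04'
```

```text
clock: 19.4
position: [0.5369, -0.2485, 0.2676]
ee_rot: [-3.14, -0.067, 0.002]
force: [0.9, -0.6, -1.5]
width: 0.603
gripper_force: 35.0
clock: 19.9
position: [0.5374, -0.2494, 0.2199]
ee_rot: [-3.141, -0.066, -0.0]
force: [0.6, -0.3, -2.3]
width: 0.608
gripper_force: 35.0
clock: 20.2
position: [0.5373, -0.2494, 0.2161]
ee_rot: [3.141, 0.066, 0.001]
force: [0.2, 0.2, -2.1]
width: 0.607
gripper_force: 35.0
```

```bash
python3 -m inch '0 0 0.002 0 0.04; 0 0 0.004 0 0.04; 0 0 0.004 0 0.04'
```

```text
clock: 20.5
position: [0.5372, -0.2493, 0.2116]
ee_rot: [-3.141, -0.066, 0.0]
force: [-0.4, -0.4, -2.1]
width: 0.606
gripper_force: 35.0
```

```bash
python3 -m inch '0 0 0.001 0 0.04; 0 0 0.0015 0 0.04; 0 0 0.0015 0 0.04'
```

```text
clock: 20.8
position: [0.5372, -0.2495, 0.2105]
ee_rot: [-3.141, -0.065, -0.0]
force: [-0.7, 1.0, 1.6]
width: 0.61
gripper_force: 35.0
```

```bash
python3 -m inch '0 0 0.0004 0 0.04; 0 0 0.0004 0 0.08; 0 0 0.0004 0 0.0918; 0 0 0 0 0.0918; 0 0 0 0 0.0918'; python3 -m inch '0 0 0 0 0.0918; 0 0 -0.02 0 0.0918; 0 0 -0.06 0 0.0918; 0 0 -0.1 0 0.0918; 0 0 -0.14 0 0.0918'; python3 -m inch '0 0 -0.04 0 0.0918; 0 0 -0.08 0 0.0918; 0 0 -0.08 0 0.0918'
python3 - <<'E'
from h import *
np.set_printoptions(precision=3,suppress=True)
w=save('wrist','w9');b=save('side','d9')
for c in('scene','side','wrist'):
  for q,z in(('blade',.005),('hub_grip',.045),('cap',.003),('wash_tray',0)):
    if c=='scene':save(c,'s9')
    print(c,q,[(np.round(d['point']),round(d['conf'],2),atz(c,d['point'],z)) for d in arm.place_of(c,q)[:2]])
cv2.imwrite('pics/m9.png',np.hstack([cv2.resize(x[:,:,::-1],None,fx=.78,fy=.78) for x in (w,b)]))
E
```

```text
clock: 21.3
position: [0.5373, -0.2495, 0.2103]
ee_rot: [3.141, 0.065, 0.0]
force: [-0.1, 0.5, -0.4]
width: 0.906
gripper_force: 0.0
clock: 21.8
position: [0.537, -0.2494, 0.3517]
ee_rot: [3.141, 0.065, -0.001]
force: [0.2, 0.3, -0.6]
width: 0.999
gripper_force: 0.0
clock: 22.1
position: [0.5378, -0.2509, 0.4355]
ee_rot: [3.138, 0.065, 0.012]
force: [0.8, -0.6, -0.9]
width: 1.0
gripper_force: 0.0
scene blade [(array([240., 188.]), 0.58, array([ 0.546, -0.243,  0.005]))]
scene hub_grip [(array([234., 185.]), 0.87, array([ 0.54 , -0.247,  0.045]))]
scene cap [(array([203., 281.]), 0.82, array([0.607, 0.075, 0.003])), (array([186., 238.]), 0.53, array([ 0.469, -0.003,  0.003]))]
scene wash_tray [(array([241., 185.]), 0.74, array([ 0.538, -0.253,  0.   ]))]
side blade [(array([289., 255.]), 0.86, array([ 0.541, -0.25 ,  0.005]))]
side hub_grip [(array([276., 256.]), 0.65, array([ 0.548, -0.241,  0.045]))]
side cap [(array([236., 221.]), 0.73, array([ 0.48 , -0.005,  0.003])), (array([382., 250.]), 0.47, array([ 0.472, -0.522,  0.003]))]
side wash_tray [(array([292., 254.]), 0.94, array([ 0.536, -0.257,  0.   ]))]
wrist blade [(array([154., 243.]), 0.68, array([ 0.536, -0.247,  0.005])), (array([127., 242.]), 0.29, array([ 0.568, -0.244,  0.005]))]
wrist hub_grip [(array([160., 242.]), 0.63, array([ 0.536, -0.246,  0.045]))]
wrist cap [(array([195.,  52.]), 0.88, array([ 0.472, -0.009,  0.003]))]
wrist wash_tray [(array([154., 243.]), 0.56, array([ 0.535, -0.246,  0.   ]))]
```

View pics/m9.png

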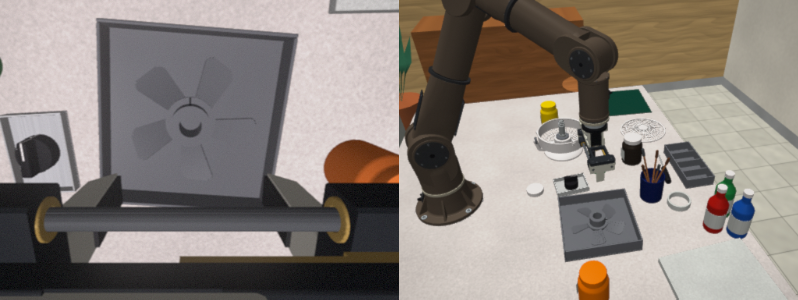

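The blade lies flat, hub up, in the middle of the washing tray (wrist ≈[154,243]). The cap is still upright in the small tray, and the gripper is clear.

```bash
python3 -c "
from cell import arm
print(arm.sign_off())"
```

```text
the job is handed in; nothing more can be done
None
```

The job is handed in at about 22 s of the 67 s allowed: in the last pictures the cap stands bar up in the small metal tray, the blade lies flat, hub up, in the washing tray, and the jars and brushes were left alone; the verdict was not shown to me.

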